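# Push the gift box into its corner of the display

## Robot

A 6-joint arm with a two-finger parallel gripper is mounted at the origin on the work surface. World frame = base frame: x ahead of the robot, y to its left, z up, the work surface at z = 0. Lengths are in m, angles in rad, forces in N, time in s.
With the tool pointing down it reaches from about 0.35 to 0.925 m from the base axis. Payload 6.4 kg.
Tool frame: the origin (TCP) lies at the very end of the fingers, on their centre line; the grasp point (between the pads) lies 19 mm behind it (ctrl.hold_point_z is the distance from the TCP to the grasp point, in m); z points along the fingers, y is the line along which they close (so a half turn about z gives the same grasp; the last joint's range is limited). The gripper opens to 85 mm and grips with 20 to 120 N. Pads are 22 mm wide; open, the fingers measure 114 mm over their backs; the gripper's body (76 mm by 85 mm) begins 54 mm behind the grasp point. The pads swing forward as they close: fully open they stand 13 mm farther back than shut.
Start: joints at [-1.423, 0.245, 1.558, -0, 1.339, -0.174], TCP at [0.206, -0.617, 0.198] pointing down, gripper open.
Joint ranges: [-3.13, 3.13], [-1.02, 2.26], [0.13, 2.54], [-0.95, 4.09], [0.21, 2.88], [-2.74, 2.74]. Speed limits (rad/s): [2.57, 2.57, 3.14, 3.14, 3.14, 3.14].

## Interface

Orientations are given as a unit quaternion [w, x, y, z].
In Python, from bench import ctrl gives the robot as it stands. The module is installed in compiled form; this text tells all that it offers.
- The arm moves only by the tool carry_out, never from a script. Its arguments are lists of equal length, an entry for each row: "fingers": the closure in counts, from 0 (fully open) to 255 (shut); "travel": the shift along the world's x, y, z in m, a list of three; "yaw": the turn about the world's z in degrees. A call has 1 to 10 rows; each row is the pose to reach, as a shift and turn from the pose commanded when the call began; what a row does not reach only later rows make up. A row lasts 1/12 s, in which the tool goes at most 41.7 mm and 7.16 degrees, less where a joint would pass 70% of its speed; a pose out of reach is approached as far as the arm can. A call with a gripper value outside its range is refused whole. The fingers move at their own pace and stop on an object; "squeeze" is the grip in N (left out, the last holds). Time passes only in rows, so rows that repeat a pose let the fingers close. It gives the time, the measured TCP pose, the force, the opening and the grip force at its end, in the units of the state.
- ctrl.get_obs(): the state, without advancing time (a new reading comes with each control period).
- ctrl.get_image(name): name is "scene" or "top"; returns the picture (420x560x3 uint8, blue, green, red); there is no depth.
- ctrl.camera_info(name): a dict with "vertical_fov" (degrees; the focal length in pixels is half the picture's height over the tangent of half this angle, whatever the lens; pixels are square), "cx", "cy" (the principal point, pixels), "R" (3x3) and "t" (3): a world point X has camera coordinates R X + t. Camera axes: x right, y down, z forward; pixel columns grow to the right and rows downward; lengths in m; the calibration is good to about 2 mm. A picture is of the moment at which its call begins. camera_info takes no time and is no camera call.
- ctrl.close_job(): hands the job in; it is judged then, once.
Trained networks look in the newest picture that a camera, given by its name, has taken for a name from the list of things; names that differ only in an ending like _2 or _b are one class to them, and where a whole thing is asked for, a point or a joint stands for the part that bears it (a point fixed in the world has none). Each returns a list of dicts, best first, with "confidence" (0 to 1); they miss things now and then, are a little off and sometimes report something else, mostly with a low value. They report only what shows in the picture. A call takes as long as a camera call. They do not tell look-alikes from the thing itself.
- ctrl.outline_of(query, camera): "pixels" (420x560 bool, what is visible of it) and "position" ([column, row] in pixels, amid what is visible of it).
The state is a dict: "t": time; "joint_positions": joint angles; "joint_velocities": joint speeds; "tau": joint torques, N m; "tool_pos": TCP position; "eef_rot": TCP orientation; "ft_force": force on the tool from outside, world axes, zero at the start; "ft_torque": the same for the moment, N m; "gripper_width": finger opening in m; "gripper_force": force on a finger pad.
Only numpy, scipy, OpenCV 4.12 (cv2) and the standard library are available. Lean on these libraries where they do the work, as an engineer would, in place of code of your own. Each camera call takes 0.05 s, during which the arm holds its last target. There are 200 camera calls.

## Task

A flat gift box of chocolates has been left askew in front of the low wooden display rail on the counter. Push it along the counter, without picking it up or tipping it, until its long side sits flat against the front of the rail and its end is up against the upright wooden divider at one end of the rail. Leave the tin, the small box, the bars and everything else where they stand, and finish with the hand clear of the box.

Things in the scene. Friction and masses are not known exactly. Their poses are not given: they have to be found in the camera images.
- box: the flat gift box of chocolates to push: rectangular card box, dark brown with an orange band over the middle of its top, 95 mm (its x) by 130 mm (its y, the long way) by 50 mm high, about 0.35 kg (0.25 to 0.5), loose, slides on the counter. Too wide for the gripper either way. Origin: centre of its underside; z up. It starts in front of the rail, turned up to 0.4 rad from it
- rail: low straight wooden rail lying fixed on the counter, 460 mm long (its y), 18 mm thick, 30 mm high; cannot move. Origin: middle of the bottom edge of its FRONT face (the face towards the robot); its x axis points away from the robot into the rail (the wood fills x 0 to 18 mm), y along the rail, z up. Turned up to 0.2 rad
- divider: upright wooden panel fixed on the counter square to the rail and touching the rail's front face, near the rail's left or right end (it varies; the tin is near the other end): 120 mm long (its x, reaching from the rail towards the robot), 12 mm thick (its y), 45 mm high; cannot move. Origin: centre of its underside, axes parallel to the rail's
- tin: bystander: round tin 70 mm across, 55 mm high, standing in front of the other end of the rail. Origin: centre of its underside
- smallbox: bystander: small square gift box of the same make, 60 x 60 x 45 mm, standing on the robot's side of the rail. Origin: centre of its underside
- bars: bystander: banded pile of three chocolate bars, 70 x 40 x 36 mm, lying on the robot's side of the rail. Origin: centre of its underside
- mug: bystander: mug 80 mm across, 90 mm high, to the robot's right. Origin: centre of its underside
- bowl: bystander: white bowl 140 mm across, 50 mm high, to the robot's left. Origin: centre of its underside
- jar0: bystander: small jar 44 mm across, 60 mm high, behind the rail. Origin: centre of its underside
- jar1: bystander: the other small jar, 44 mm across, 60 mm high, behind the rail. Origin: centre of its underside
There are look-alikes about, which are no part of the job. Several things have the shape of the divider; the one meant has the colours described above. What is shaped like the box but pink or purple is not meant.

How it is judged:
By the outcome, as a careful person would: the job done as asked, in the order asked, and still so for the second after the job is handed in, with the robot touching nothing.
It also fails if it takes over 72 s, if anything falls off the work surface, if the arm or the gripper's body presses on something with over 40 N, if the wrist force passes 120 N, or if a joint passes its speed limit or range.

## Working session

There is one attempt and no reset: what is moved stays moved. The work goes in short steps, Python scripts to look and compute and a tool call to move; the robot and the scene stay as the last step left them, time stands still between calls to the robot, and variables do not carry over. Pictures are saved under pics/ and viewed, at most 10 in all, crops included, and the job is handed in when it is done.

Besides the shell and the picture viewer there is one more tool, called in YAML: its name, and indented under it one key for each argument. carry_out: Moves the arm, as the interface text tells. Its arguments: {"type":"object","properties":{"fingers":{"type":"array","items":{"type":"number"}},"travel":{"type":"array","items":{"type":"array","items":{"type":"number"}}},"yaw":{"type":"array","items":{"type":"number"}},"squeeze":{"type":"number"}},"required":["fingers","travel","yaw"]}

```bash
mkdir -p pics
cat > h.py <<'E'
from bench import ctrl
import numpy as np, cv2
def cam(n):
    c=ctrl.camera_info(n); f=210/np.tan(np.radians(c['vertical_fov'])/2)
    return f,c['cx'],c['cy'],np.array(c['R']),np.array(c['t'])
def back(n,uv,z):
    f,cx,cy,R,t=cam(n); uv=np.atleast_2d(uv).astype(float)
    d=np.c_[(uv[:,0]-cx)/f,(uv[:,1]-cy)/f,np.ones(len(uv))]@R
    o=-R.T@t; s=(z-o[2])/d[:,2]; return o+d*s[:,None]
def proj(n,X):
    f,cx,cy,R,t=cam(n); c=np.atleast_2d(X)@R.T+t
    return np.c_[f*c[:,0]/c[:,2]+cx,f*c[:,1]/c[:,2]+cy]
E
python3 - <<'E'
from h import *
a=ctrl.get_image('top'); cv2.imwrite('pics/top0.png',a); cv2.imwrite('pics/scene0.png',ctrl.get_image('scene'))
for n in ('top','scene'):
    f,cx,cy,R,t=cam(n); print(n,f,cx,cy,-R.T@t,R.round(3).tolist())
H=dict(box=.05,rail=.03,divider=.045,tin=.055,smallbox=.045,bars=.036)
for q,z in H.items():
    for r in ctrl.outline_of(q,'top')[:3]:
        p=r['pixels'].astype(np.uint8); c=max(cv2.findContours(p,0,1)[0],key=cv2.contourArea)
        w=back('top',c[:,0,:],z)[:,:2]; m=cv2.minAreaRect((w*1000).astype(np.float32))
        print(q,round(r['confidence'],2),np.round(r['position']),np.round(m[0]),np.round(m[1]),round(m[2],1), a[p>0].mean(0).round())
E
```

```text
top 532.3767341550848 275.12322932626495 205.1563646056977 [0.41765659 0.00717118 1.33252031] [[-0.004, -1.0, -0.003], [-0.998, 0.004, -0.06], [0.06, 0.003, -0.998]]
scene 396.9092471263196 279.4086091698535 211.99836155726004 [1.31695724 0.31993446 0.92583207] [[-0.363, 0.932, -0.005], [0.672, 0.258, -0.694], [-0.646, -0.255, -0.72]]
box 0.77 [234. 272.] [334. 110.] [ 96. 131.] 89.8 [96. 58. 99.]
box 0.76 [245. 188.] [538.  88.] [132.  97.] 74.9 [42. 53. 76.]
box 0.57 [169. 322.] [220. 263.] [138. 103.] 74.1 [ 94.  90. 124.]
rail 0.66 [264. 141.] [657.  35.] [457.  22.] 81.8 [ 57.  91. 109.]
rail 0.57 [337. 228.] [ 442. -145.] [64. 61.] 83.7 [47. 60. 81.]
divider 0.92 [389. 257.] [ 375. -262.] [119.  23.] 5.4 [40. 77. 33.]
divider 0.72 [341. 178.] [ 560. -157.] [ 16. 116.] 81.2 [ 63.  98. 111.]
tin 0.82 [182. 155.] [618. 241.] [78. 68.] 44.9 [ 93. 101.  32.]
smallbox 0.98 [338. 227.] [ 443. -144.] [64. 62.] 85.4 [50. 62. 82.]
bars 0.69 [169. 214.] [478. 269.] [46. 70.] 73.2 [114. 117. 120.]
bars 0.44 [339. 228.] [ 443. -146.] [67. 63.] 85.4 [51. 63. 83.]
```

View pics/top0.png

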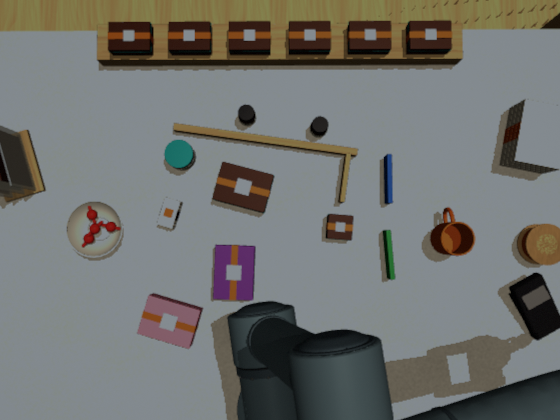

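View pics/scene0.png

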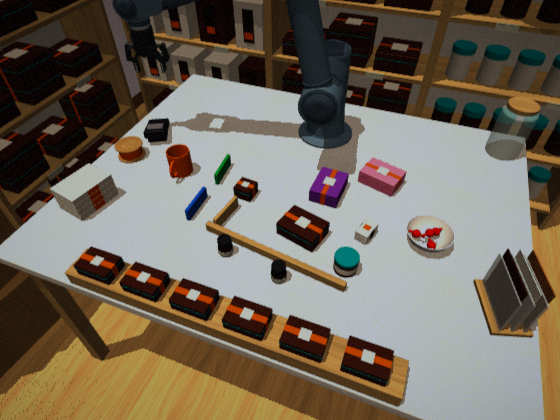

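The top view shows the dark box at (243,188), the rail from (175,127) to (357,152), and the wooden divider at its right end at (345,178). The tin is at (180,154), the small box at (340,227) and the bars at (169,213). The purple and pink boxes and the blue and green panels are look-alikes.

```bash
cat >> h.py <<'E'
from scipy.spatial.transform import Rotation as Ro
def tool():
    o=ctrl.get_obs(); w,x,y,z=o['eef_rot']; R=Ro.from_quat([x,y,z,w]).as_matrix()
    print('t',round(o['t'],2),'tcp',np.round(o['tool_pos'],4),'tool y deg',np.degrees(np.arctan2(R[1,1],R[0,1])).round(1),'w',o['gripper_width'],'F',np.round(o['ft_force'],1),'q6',o['joint_positions'].__getitem__(5))
E
python3 - <<'E'
from h import *
tool()
a=cv2.imread('pics/top0.png')
c=cv2.resize(a[110:250,150:370],None,fx=3.5,fy=3.5,interpolation=cv2.INTER_CUBIC); cv2.imwrite('pics/crop0.png',np.clip(c*1.5,0,255))
E
```

```text
t 0.4 tcp [ 0.2056 -0.6166  0.1977] tool y deg -71.6 w 0.08528076554513116 F [-0.5  0.1  1. ] q6 -0.17411322696793882[ WARN:0@0.028] global loadsave.cpp:1063 imwrite_ Unsupported depth image for selected encoder is fallbacked to CV_8U.
```

View pics/crop0.png

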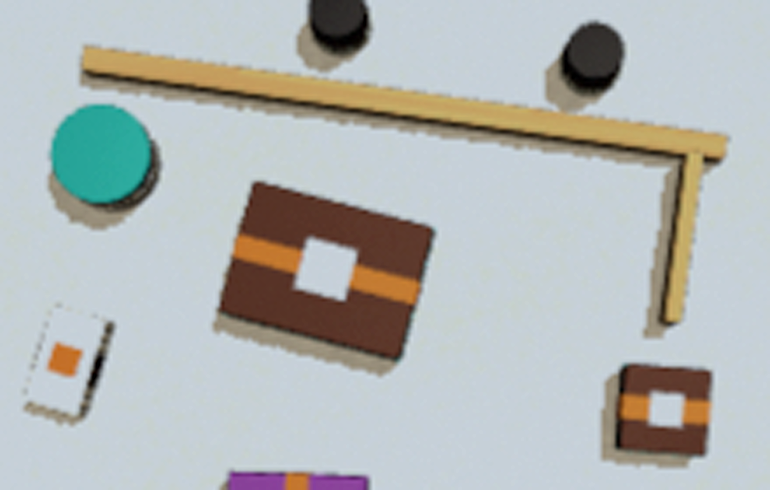

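The crop shows the rail's front top edge from (82,72) to (716,158) and the divider's inner top edge from (684,162) to (664,318). The box's top corners are at (256,182), (434,230), (400,358) and (220,312).

Run:
```python
from h import *
k=lambda P: np.array(P)/3.5+[150-.36,110-.36]
r=back('top',k([(82,72),(716,158)]),.03); d=back('top',k([(684,162),(664,318)]),.045); b=back('top',k([(256,182),(434,230),(400,358),(220,312)]),.05)
v=r[0]-r[1]; th=np.arctan2(-v[0],v[1]); print('rail',r.round(4).tolist(),np.degrees(th),np.linalg.norm(v))
X=np.array([np.cos(th),np.sin(th)]);Y=np.array([-X[1],X[0]]);o=r[:,:2].mean(0)
f=lambda p:np.c_[(p[:,:2]-o)@X,(p[:,:2]-o)@Y].round(4)
print('o',o,'X',X,'div',f(d).tolist(),'box',f(b).tolist(),f(b.mean(0)[None]))
np.savez('rail.npz',o=o,X=X,Y=Y,th=th)
g=lambda x,y:(o+x*X+y*Y).round(4)
print('start',g(-.195,.042),'contact',g(-.105,.04))
```

```text
rail [[0.6828, 0.2627, 0.03], [0.6196, -0.1843, 0.03]] -8.047429690635806 0.45150431577307715
o [0.65117272 0.0392153 ] X [ 0.99015252 -0.1399928 ] div [[-0.0084, -0.2022], [-0.1182, -0.2024]] box [[-0.0633, 0.0904], [-0.0797, -0.0364], [-0.1707, -0.0253], [-0.1561, 0.1022]] [[-0.1175  0.0327]]
start [0.464  0.1081] contact [0.5528 0.0935]
```

carry_out:
  fingers: [75,75,75,75,75,75,75,75,75,75]
  travel:
    - [0.258,0.725,0]
    - [0.258,0.725,0]
    - [0.258,0.725,0]
    - [0.258,0.725,0]
    - [0.258,0.725,0]
    - [0.258,0.725,0]
    - [0.258,0.725,0]
    - [0.258,0.725,0]
    - [0.258,0.725,0]
    - [0.258,0.725,0]
  yaw: [-26.4,-26.4,-26.4,-26.4,-26.4,-26.4,-26.4,-26.4,-26.4,-26.4]

```text
t: 1.23
tool_pos: [0.3455, -0.2223, 0.198]
eef_rot: [0.0, 0.998, -0.07, 0.0]
ft_force: [0.8, -0.4, -0.4]
gripper_width: 0.0604
gripper_force: 0.0
```

```bash
python3 -c "
from h import *
tool()"
```

```text
t 1.23 tcp [ 0.3455 -0.2223  0.198 ] tool y deg -98.0 w 0.06039635416242429 F [ 0.8 -0.4 -0.4] q6 0.8611010570724884
```

carry_out:
  fingers: [75,75,75,75,75,75,75,75,75,75]
  travel:
    - [0.118,0.331,0]
    - [0.118,0.331,0]
    - [0.118,0.331,0]
    - [0.118,0.331,0]
    - [0.118,0.331,0]
    - [0.118,0.331,0]
    - [0.118,0.331,0]
    - [0.118,0.331,0]
    - [0.118,0.331,0]
    - [0.118,0.331,0]
  yaw: [0,0,0,0,0,0,0,0,0,0]

```text
t: 2.07
tool_pos: [0.4638, 0.1101, 0.198]
eef_rot: [-0.0, 0.998, -0.067, 0.0]
ft_force: [-0.2, -0.0, -0.3]
gripper_width: 0.0601
gripper_force: 0.0
```

carry_out:
  fingers: [75,75,75,75,75,75,75]
  travel:
    - [0,0,-0.04]
    - [0,0,-0.08]
    - [0,0,-0.12]
    - [0,0,-0.16]
    - [0,0,-0.18]
    - [0,0,-0.188]
    - [0,0,-0.188]
  yaw: [0,0,0,0,0,0,0]

```text
t: 2.65
tool_pos: [0.4616, 0.1063, 0.0081]
eef_rot: [0.0, 0.998, -0.07, -0.002]
ft_force: [0.3, -0.6, -0.6]
gripper_width: 0.0602
gripper_force: 0.0
```

carry_out:
  fingers: [75,75,75,75,75,75,75,75,75,75]
  travel:
    - [0.01,-0.0014,0]
    - [0.02,-0.0028,0]
    - [0.03,-0.0042,0]
    - [0.04,-0.0056,0]
    - [0.05,-0.0071,0]
    - [0.06,-0.0085,0]
    - [0.07,-0.0099,0]
    - [0.079,-0.0112,0]
    - [0.086,-0.0122,0]
    - [0.086,-0.0122,0]
  yaw: [0,0,0,0,0,0,0,0,0,0]

```text
t: 3.48
tool_pos: [0.5516, 0.0946, 0.0114]
eef_rot: [-0.0, 0.998, -0.069, 0.001]
ft_force: [-3.5, 0.5, 8.8]
gripper_width: 0.0601
gripper_force: 4.6
```

```bash
cat >> h.py <<'E'
def look(name=None):
    a=ctrl.get_image('top'); z=np.load('rail.npz'); o,X,Y=z['o'],z['X'],z['Y']
    tool(); p=ctrl.get_obs()['tool_pos'][:2]-o; print('tool rail',round(p@X,4),round(p@Y,4))
    for r in ctrl.outline_of('box','top')[:4]:
        m=r['pixels'].astype(np.uint8); c=max(cv2.findContours(m,0,1)[0],key=cv2.contourArea)
        w=back('top',c[:,0,:],.05)[:,:2]-o; w=np.c_[w@X,w@Y]; q=cv2.minAreaRect((w*1000).astype(np.float32))
        if w[:,0].mean()>-.15: print('box rail',np.round(q[0],1),np.round(q[1]),round(q[2],1),r['confidence'])
    if name:
        c=cv2.resize(a[110:250,150:370],None,fx=3.5,fy=3.5,interpolation=cv2.INTER_CUBIC); cv2.imwrite('pics/'+name,np.clip(c*1.5,0,255).astype(np.uint8))
E
python3 -c "
from h import *
look('p1.png')"
```

```text
t 3.53 tcp [0.5516 0.0946 0.0114] tool y deg -98.0 w 0.06026700000487206 F [-0.3  0.2  5.5] q6 1.6769700278825606
tool rail -0.1063 0.0409
box rail [-125.2  -21.7] [22. 92.] 82.5 0.71
```

View pics/p1.png

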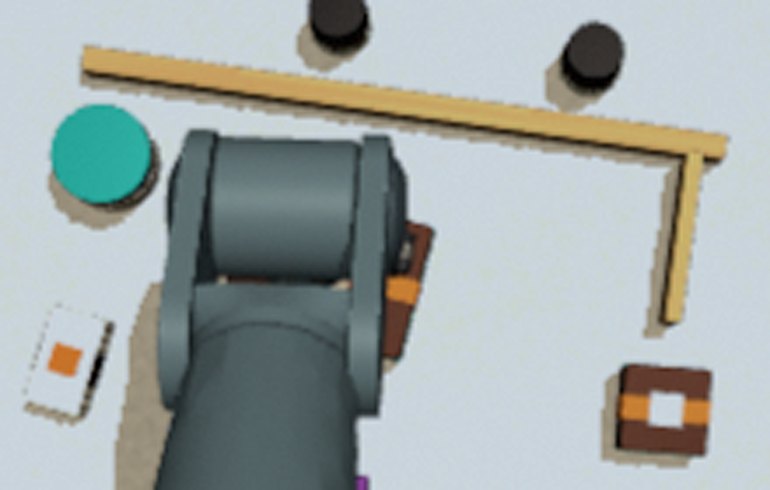

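```bash
python3 -c "
from h import *
a=ctrl.get_image('scene'); look('p2.png')
p=ctrl.get_obs()['tool_pos']
for z in (.01,.05,.2): print(proj('top',[p[0],p[1],z]),proj('scene',[p[0],p[1],z]))
cv2.imwrite('pics/s2.png',np.clip(cv2.resize(a[130:310,170:420],None,fx=3,fy=3,interpolation=2)*1.5,0,255).astype(np.uint8))"
```

```text
t 3.68 tcp [0.5516 0.0946 0.0114] tool y deg -98.0 w 0.060263259253729294 F [-0.1  0.5  5.1] q6 1.6769828625119414
tool rail -0.1063 0.0409
box rail [-123.6  -22.6] [20. 92.] 80.8 0.75
[[241.57036699 183.53014087]] [[303.00517585 232.89550971]]
[[240.47770825 181.86756987]] [[303.51558278 224.07703533]]
[[235.69782993 174.59458816]] [[305.67324021 186.79845266]]
```

View pics/s2.png

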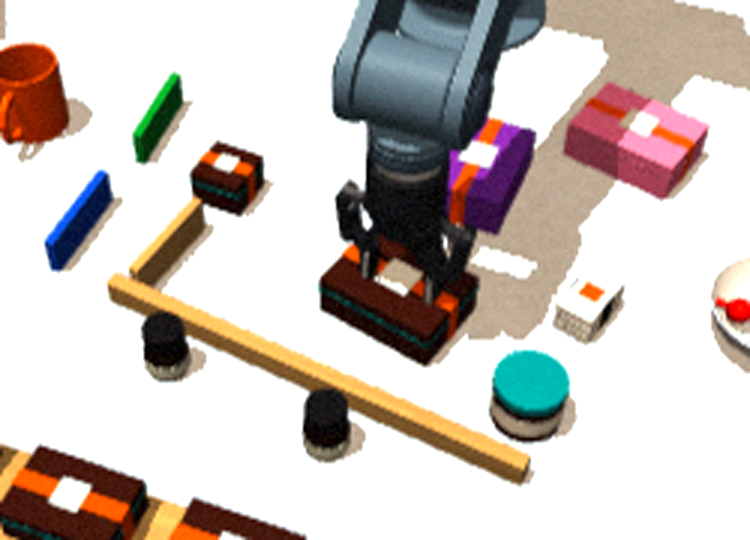

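The scene view shows the fingertips resting on the box's top, at crop (365,280) and (430,300). The box hasn't moved, so the real tips are about 35–40 mm higher than I assumed. I'll lift, back off, and find the true height by touching the counter gently.

carry_out:
  fingers: [75,75,75,75,75,75,75]
  travel:
    - [0,0,0.03]
    - [0,0,0.03]
    - [-0.04,0.0056,0.03]
    - [-0.08,0.0113,0.03]
    - [-0.092,0.013,0.03]
    - [-0.092,0.013,0.0]
    - [-0.092,0.013,0.0]
  yaw: [0,0,0,0,0,0,0]

```text
t: 4.32
tool_pos: [0.4537, 0.1078, 0.0065]
eef_rot: [0.0, 0.998, -0.069, -0.003]
ft_force: [-0.8, -0.8, 0.4]
gripper_width: 0.0601
gripper_force: 0.0
```

```bash
python3 -c "
from h import *
a=ctrl.get_image('scene'); tool()
p=ctrl.get_obs()['tool_pos']
print((proj('scene',[p,p+[0,0,.04]])-[230,130])*6)
cv2.imwrite('pics/s3.png',np.clip(cv2.resize(a[130:230,230:360],None,fx=6,fy=6,interpolation=2)*1.8,0,255).astype(np.uint8))"
```

```text
t 4.37 tcp [0.4551 0.1077 0.008 ] tool y deg -98.0 w 0.06050215208738015 F [ 0.2 -0.3  0.2] q6 1.6989269002941703
[[519.8156592  498.83927412]
 [524.62383423 445.75528629]]
```

View pics/s3.png

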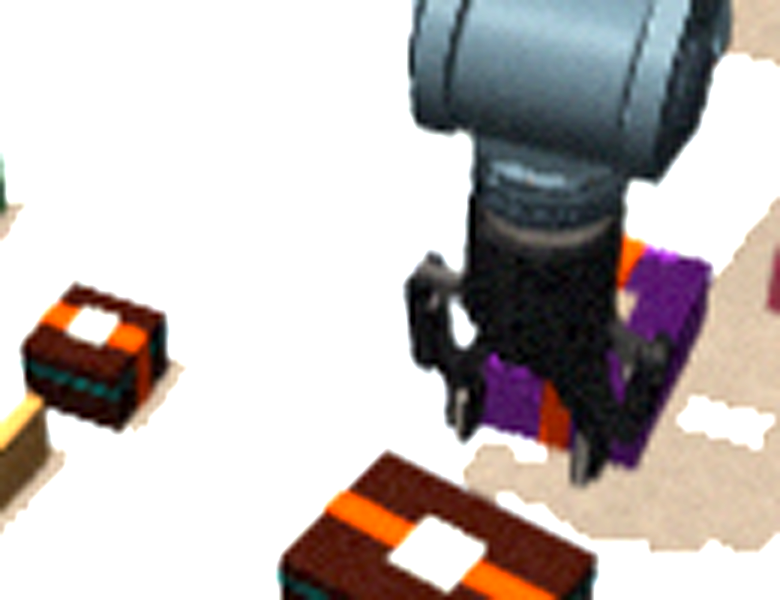

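The crop shows the tips at (465,438) and (582,485), so the real tip height is about 36 mm at a reported z of 8 mm. I need to go roughly 25 mm lower, watching the force.

carry_out:
  fingers: [75,75,75,75,75,75]
  travel:
    - [0,0,-0.005]
    - [0,0,-0.01]
    - [0,0,-0.014]
    - [0,0,-0.018]
    - [0,0,-0.018]
    - [0,0,-0.018]
  yaw: [0,0,0,0,0,0]

```text
t: 4.87
tool_pos: [0.4573, 0.1077, -0.0083]
eef_rot: [0.0, 0.998, -0.069, -0.0]
ft_force: [-0.6, 0.7, 0.1]
gripper_width: 0.0603
gripper_force: 0.0
```

```bash
python3 -c "
from h import *
look()"
```

```text
t 4.92 tcp [ 0.4575  0.1077 -0.0081] tool y deg -98.0 w 0.06023718180518025 F [0.9 0.5 0.2] q6 1.6990556773211214
tool rail -0.2014 0.0407
box rail [-116.8   31.1] [134.  96.] 80.9 0.72
```

carry_out:
  fingers: [75,75,75,75,75,75,75,75,75,75]
  travel:
    - [0,0,-0.005]
    - [0.012,-0.0017,-0.006]
    - [0.024,-0.0034,-0.006]
    - [0.035,-0.0049,-0.006]
    - [0.044,-0.0062,-0.006]
    - [0.053,-0.0075,-0.006]
    - [0.062,-0.0088,-0.006]
    - [0.071,-0.01,-0.006]
    - [0.078,-0.011,-0.006]
    - [0.078,-0.011,-0.006]
  yaw: [0,0,0,0,0,0,0,0,0,0]

```text
t: 5.8
tool_pos: [0.5373, 0.0964, -0.0138]
eef_rot: [-0.0, 0.998, -0.07, 0.001]
ft_force: [0.7, 0.4, 0.2]
gripper_width: 0.0601
gripper_force: 0.0
```

```bash
python3 -c "
from h import *
look('p4.png')"
```

```text
t 5.85 tcp [ 0.5365  0.0965 -0.0139] tool y deg -98.0 w 0.06018914704211714 F [-0.   0.6  0.4] q6 1.6799623982674103
tool rail -0.1215 0.0407
box rail [-54.9  38.3] [132.  84.] 88.8 0.94
```

View pics/p4.png

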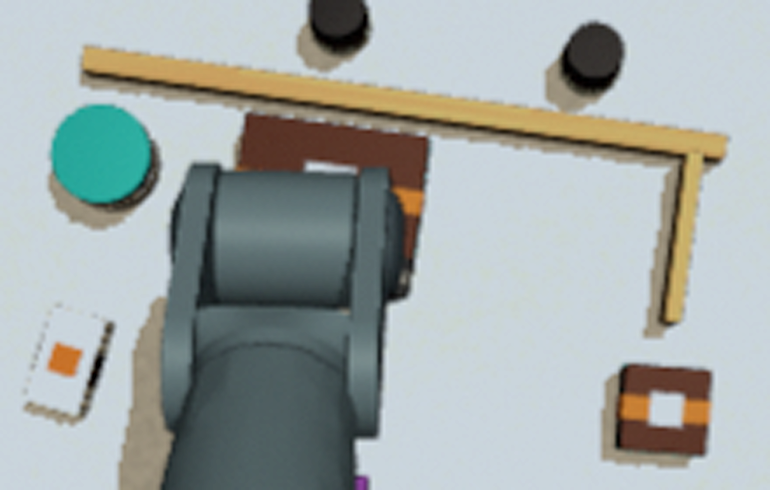

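The box is now square to the rail with its far edge about 13 mm short, its top right corner at (428,137). I'll push 9 mm more, then move to its left end.

carry_out:
  fingers: [75,75,75,75,75,75,75,75]
  travel:
    - [0.005,-0.0007,0]
    - [0.009,-0.0013,0]
    - [0.009,-0.0013,0]
    - [-0.02,0.0028,0]
    - [-0.02,0.0028,0.03]
    - [-0.02,0.0028,0.07]
    - [-0.02,0.0028,0.09]
    - [-0.02,0.0028,0.09]
  yaw: [0,0,0,0,0,0,0,0]

```text
t: 6.57
tool_pos: [0.5198, 0.0995, 0.0817]
eef_rot: [-0.0, 0.998, -0.069, 0.006]
ft_force: [1.1, -0.1, -0.3]
gripper_width: 0.0607
gripper_force: 0.0
```

carry_out:
  fingers: [135,135,135,135,135,135,135,135,135,135]
  travel:
    - [0.015,0.01,0]
    - [0.03,0.02,0]
    - [0.045,0.03,0]
    - [0.06,0.04,0]
    - [0.075,0.05,0]
    - [0.09,0.06,0]
    - [0.101,0.079,0]
    - [0.101,0.079,0]
    - [0.101,0.079,0]
    - [0.101,0.079,0]
  yaw: [90,90,90,90,90,90,90,90,90,90]

```text
t: 7.4
tool_pos: [0.6161, 0.1788, 0.0747]
eef_rot: [-0.0, 0.848, 0.53, -0.0]
ft_force: [0.2, -0.4, -0.5]
gripper_width: 0.0401
gripper_force: 0.0
```

carry_out:
  fingers: [135,135,135,135]
  travel:
    - [0,0,0]
    - [0,0,0]
    - [0,0,0]
    - [0,0,0]
  yaw: [18.4,18.4,18.4,18.4]

```text
t: 7.73
tool_pos: [0.616, 0.1784, 0.0749]
eef_rot: [-0.0, 0.754, 0.657, -0.0]
ft_force: [0.4, -0.6, 0.0]
gripper_width: 0.0405
gripper_force: 0.0
```

```bash
python3 -c "
from h import *
look()
for r in ctrl.outline_of('tin','top')[:1]: print(r['position'],r['confidence'])"
```

```text
t 7.78 tcp [0.616  0.1784 0.075 ] tool y deg -8.0 w 0.04020523062941352 F [0.5 0.2 0.1] q6 0.24579470820887184
tool rail -0.0543 0.1329
box rail [-58.5  38.2] [101. 132.] 0.3 0.96
```

carry_out:
  fingers: [135,135,135,135,135]
  travel:
    - [0,0,-0.04]
    - [0,0,-0.07]
    - [0,0,-0.08]
    - [0,0,-0.085]
    - [0,0,-0.085]
  yaw: [0,0,0,0,0]

```text
t: 8.3
tool_pos: [0.6158, 0.1785, -0.0099]
eef_rot: [-0.0, 0.755, 0.656, -0.001]
ft_force: [0.6, 0.0, 0.2]
gripper_width: 0.0401
gripper_force: 0.0
```

carry_out:
  fingers: [135,135,135,135,135,135,135,135,135,135]
  travel:
    - [-0.0014,-0.0099,0]
    - [-0.0025,-0.018,0]
    - [-0.0038,-0.027,0]
    - [-0.005,-0.036,0]
    - [-0.0063,-0.045,0]
    - [-0.0076,-0.054,0]
    - [-0.0089,-0.063,0]
    - [-0.0102,-0.072,0]
    - [-0.0115,-0.081,0]
    - [-0.0127,-0.09,0]
  yaw: [0,0,0,0,0,0,0,0,0,0]

```text
t: 9.13
tool_pos: [0.6033, 0.0876, -0.0093]
eef_rot: [-0.0, 0.754, 0.656, -0.0]
ft_force: [0.5, 4.9, 3.8]
gripper_width: 0.0401
gripper_force: 2.1
```

carry_out:
  fingers: [135,135,135,135,135,135,135,135,135,135]
  travel:
    - [-0.0013,-0.009,0]
    - [-0.0025,-0.018,0]
    - [-0.0038,-0.027,0]
    - [-0.005,-0.036,0]
    - [-0.0063,-0.045,0]
    - [-0.0076,-0.054,0]
    - [-0.0089,-0.063,0]
    - [-0.0102,-0.072,0]
    - [-0.0113,-0.08,0]
    - [-0.0113,-0.08,0]
  yaw: [0,0,0,0,0,0,0,0,0,0]

```text
t: 9.97
tool_pos: [0.5918, 0.0065, -0.0095]
eef_rot: [0.0, 0.755, 0.656, -0.001]
ft_force: [0.5, -0.2, 0.4]
gripper_width: 0.0397
gripper_force: 0.0
```

```bash
python3 -c "
from h import *
look('p5.png')"
```

```text
t 10.02 tcp [ 0.5916  0.0071 -0.0097] tool y deg -8.0 w 0.040082741512311434 F [ 0.1 -0.2 -0.8] q6 -0.038477130679635645
tool rail -0.0545 -0.0401
box rail [ -59.8 -144.2] [ 78. 100.] 89.4 0.7
```

View pics/p5.png

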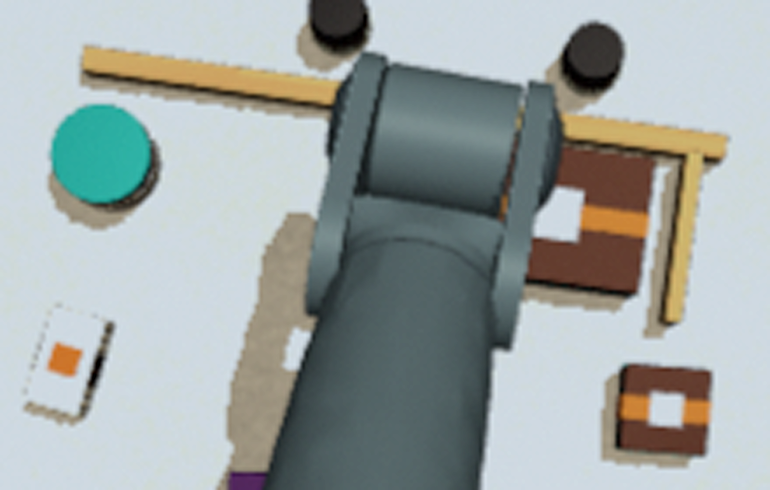

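The box is near the divider, its top right corner at (655,158) against the divider's inner edge at about (684,162), a gap of about 19 mm. I'll close that in small steps.

carry_out:
  fingers: [135,135,135,135,135,135]
  travel:
    - [-0.0007,-0.005,0]
    - [-0.0014,-0.01,0]
    - [-0.002,-0.014,0]
    - [-0.0024,-0.017,0]
    - [-0.0025,-0.018,0]
    - [-0.0025,-0.018,0]
  yaw: [0,0,0,0,0,0]

```text
t: 10.57
tool_pos: [0.5897, -0.0099, -0.0092]
eef_rot: [0.0, 0.754, 0.656, -0.0]
ft_force: [-0.1, 0.4, 0.2]
gripper_width: 0.0403
gripper_force: 0.0
```

carry_out:
  fingers: [135,135]
  travel:
    - [-0.0002,-0.0015,0]
    - [-0.0003,-0.002,0]
  yaw: [0,0]

```text
t: 10.73
tool_pos: [0.5896, -0.0115, -0.0091]
eef_rot: [0.0, 0.754, 0.656, 0.0]
ft_force: [1.0, 0.9, 0.8]
gripper_width: 0.0402
gripper_force: 0.8
```

carry_out:
  fingers: [135,135,135]
  travel:
    - [-0.0001,-0.001,0]
    - [-0.0003,-0.002,0]
    - [-0.0003,-0.002,0]
  yaw: [0,0,0]

```text
t: 10.98
tool_pos: [0.5892, -0.0135, -0.0091]
eef_rot: [0.0, 0.754, 0.656, 0.0]
ft_force: [0.2, 0.9, 1.0]
gripper_width: 0.0403
gripper_force: 0.6
```

carry_out:
  fingers: [135,135,135]
  travel:
    - [-0.0001,-0.001,0]
    - [-0.0003,-0.002,0]
    - [-0.0003,-0.002,0]
  yaw: [0,0,0]

```text
t: 11.23
tool_pos: [0.5895, -0.0142, -0.009]
eef_rot: [-0.0, 0.755, 0.656, 0.001]
ft_force: [3.0, 7.3, -0.5]
gripper_width: 0.0401
gripper_force: 3.6
```

carry_out:
  fingers: [135,135,135,135,135,135,135,135,135,135]
  travel:
    - [0.001,0.006,0]
    - [0.002,0.015,0.0]
    - [0.002,0.015,0.04]
    - [0.002,0.015,0.08]
    - [0.002,0.015,0.09]
    - [-0.02,0.0,0.09]
    - [-0.04,-0.02,0.09]
    - [-0.06,-0.04,0.09]
    - [-0.0824,-0.054,0.09]
    - [-0.0824,-0.054,0.09]
  yaw: [0,0,0,0,0,-90,-90,-90,-90,-90]

```text
t: 12.07
tool_pos: [0.5032, -0.0707, 0.08]
eef_rot: [-0.0, 0.921, 0.389, -0.001]
ft_force: [-0.1, 0.1, -0.7]
gripper_width: 0.0403
gripper_force: 0.0
```

carry_out:
  fingers: [135,135,135,135,135,135,135,135,135]
  travel:
    - [0,0,0]
    - [0,0,0]
    - [0,0,0]
    - [0,0,0]
    - [0,0,0]
    - [0,0,0]
    - [0,0,0]
    - [0,0,0]
    - [0,0,0]
  yaw: [-54.2,-54.2,-54.2,-54.2,-54.2,-54.2,-54.2,-54.2,-54.2]

```text
t: 12.82
tool_pos: [0.5065, -0.0693, 0.0808]
eef_rot: [0.0, 0.998, -0.07, -0.0]
ft_force: [0.0, 0.7, -0.5]
gripper_width: 0.0402
gripper_force: 0.0
```

```bash
python3 -c "
from h import *
look()"
```

```text
t 12.87 tcp [ 0.5065 -0.0693  0.0808] tool y deg -97.8 w 0.03967797921188862 F [0.2 0.7 0. ] q6 1.3499168798269305
tool rail -0.1281 -0.1278
box rail [ -29.4 -137.8] [131.  43.] 88.2 0.64
```

carry_out:
  fingers: [135,135,135,135,135]
  travel:
    - [0,0,-0.04]
    - [0,0,-0.07]
    - [0,0,-0.08]
    - [0,0,-0.09]
    - [0,0,-0.09]
  yaw: [0,0,0,0,0]

```text
t: 13.33
tool_pos: [0.5055, -0.0691, -0.0105]
eef_rot: [-0.0, 0.998, -0.069, -0.001]
ft_force: [-0.5, -0.1, -0.3]
gripper_width: 0.0401
gripper_force: 0.0
```

carry_out:
  fingers: [135,135,135,135,135]
  travel:
    - [0.004,-0.0006,0]
    - [0.008,-0.0011,0]
    - [0.012,-0.0017,0]
    - [0.014,-0.002,0]
    - [0.014,-0.002,0]
  yaw: [0,0,0,0,0]

```text
t: 13.75
tool_pos: [0.5217, -0.0719, -0.0083]
eef_rot: [0.0, 0.998, -0.069, 0.001]
ft_force: [-0.6, -0.1, -0.1]
gripper_width: 0.0403
gripper_force: 0.0
```

carry_out:
  fingers: [135,135,135]
  travel:
    - [0.0015,-0.0002,0]
    - [0.003,-0.0004,0]
    - [0.003,-0.0004,0]
  yaw: [0,0,0]

```text
t: 14.0
tool_pos: [0.5234, -0.0718, -0.0092]
eef_rot: [-0.0, 0.998, -0.069, -0.0]
ft_force: [-3.5, -0.0, 2.5]
gripper_width: 0.0404
gripper_force: 1.3
```

carry_out:
  fingers: [135,135,135]
  travel:
    - [0.001,-0.0001,0]
    - [0.002,-0.0003,0]
    - [0.002,-0.0003,0]
  yaw: [0,0,0]

```text
t: 14.25
tool_pos: [0.5257, -0.0722, -0.0093]
eef_rot: [-0.0, 0.998, -0.069, 0.0]
ft_force: [-2.4, 0.8, 0.9]
gripper_width: 0.0403
gripper_force: 0.9
```

carry_out:
  fingers: [135,135,135]
  travel:
    - [0.001,-0.0001,0]
    - [0.002,-0.0003,0]
    - [0.002,-0.0003,0]
  yaw: [0,0,0]

```text
t: 14.5
tool_pos: [0.5279, -0.0725, -0.0093]
eef_rot: [0.0, 0.998, -0.069, 0.0]
ft_force: [-1.1, 0.4, -0.4]
gripper_width: 0.0402
gripper_force: 0.5
```

Still sliding, so I'll continue.

carry_out:
  fingers: [135,135,135]
  travel:
    - [0.001,-0.0001,0]
    - [0.002,-0.0003,0]
    - [0.002,-0.0003,0]
  yaw: [0,0,0]

```text
t: 14.75
tool_pos: [0.529, -0.0726, -0.0094]
eef_rot: [-0.0, 0.998, -0.069, -0.001]
ft_force: [-4.4, 0.5, 2.9]
gripper_width: 0.04
gripper_force: 2.4
```

carry_out:
  fingers: [135,135,135]
  travel:
    - [0.001,-0.0001,0]
    - [0.0015,-0.0002,0]
    - [0.0015,-0.0002,0]
  yaw: [0,0,0]

```text
t: 15.0
tool_pos: [0.5288, -0.0725, -0.0094]
eef_rot: [-0.0, 0.998, -0.069, -0.003]
ft_force: [-12.2, 1.4, 10.3]
gripper_width: 0.0398
gripper_force: 6.0
```

```bash
python3 -c "
from h import *
look()"
```

```text
t 15.05 tcp [ 0.5288 -0.0726 -0.0094] tool y deg -97.9 w 0.0402188520913958 F [-12.4   1.8   9.4] q6 1.3615739332264767
tool rail -0.1055 -0.1278
box rail [ -19.  -138.1] [130.  39.] 88.2 0.88
```

carry_out:
  fingers: [135,135,135,135,135,135,135,135,135,135]
  travel:
    - [-0.01,0.0014,0]
    - [-0.018,0.0025,0]
    - [-0.018,0.0025,0.04]
    - [-0.018,0.0025,0.08]
    - [-0.018,0.0025,0.09]
    - [0.0,0.02,0.09]
    - [0.02,0.04,0.09]
    - [0.04,0.06,0.09]
    - [0.068,0.078,0.09]
    - [0.068,0.078,0.09]
  yaw: [0,0,0,0,0,90,90,90,90,90]

```text
t: 15.93
tool_pos: [0.603, 0.0074, 0.0814]
eef_rot: [0.0, 0.97, 0.245, 0.002]
ft_force: [0.2, -0.3, 1.0]
gripper_width: 0.0401
gripper_force: 0.0
```

carry_out:
  fingers: [135,135,135,135,135,135,135,135,135]
  travel:
    - [0,0,0]
    - [0,0,0]
    - [0,0,0]
    - [0,0,0]
    - [0,0,0]
    - [0,0,0]
    - [0,0,0]
    - [0,0,0]
    - [0,0,0]
  yaw: [54.1,54.1,54.1,54.1,54.1,54.1,54.1,54.1,54.1]

```text
t: 16.68
tool_pos: [0.5994, 0.005, 0.0808]
eef_rot: [0.0, 0.755, 0.656, 0.0]
ft_force: [-1.0, -0.4, 0.2]
gripper_width: 0.0403
gripper_force: 0.0
```

```bash
python3 -c "
from h import *
look()"
```

```text
t 16.73 tcp [0.5993 0.005  0.0808] tool y deg -8.1 w 0.040619998191985376 F [ 0.1  0.2 -0.1] q6 -0.03884146032584609
tool rail -0.0465 -0.0412
box rail [ -49.3 -157.3] [95. 98.] 89.6 0.75
```

carry_out:
  fingers: [135,135,135,135,135]
  travel:
    - [0,0,-0.04]
    - [0,0,-0.07]
    - [0,0,-0.08]
    - [0,0,-0.09]
    - [0,0,-0.09]
  yaw: [0,0,0,0,0]

```text
t: 17.2
tool_pos: [0.598, 0.0051, -0.0107]
eef_rot: [-0.001, 0.755, 0.655, -0.001]
ft_force: [-0.3, 0.0, -0.2]
gripper_width: 0.04
gripper_force: 0.0
```

carry_out:
  fingers: [135,135,135,135,135,135]
  travel:
    - [-0.0007,-0.005,0]
    - [-0.0014,-0.01,0]
    - [-0.002,-0.014,0]
    - [-0.0024,-0.017,0]
    - [-0.0027,-0.019,0]
    - [-0.0027,-0.019,0]
  yaw: [0,0,0,0,0,0]

```text
t: 17.7
tool_pos: [0.5966, -0.0146, -0.0086]
eef_rot: [0.0, 0.755, 0.655, 0.0]
ft_force: [-0.0, -0.1, 0.0]
gripper_width: 0.0402
gripper_force: 0.0
```

carry_out:
  fingers: [135,135,135]
  travel:
    - [-0.0001,-0.001,0]
    - [-0.0003,-0.002,0]
    - [-0.0003,-0.002,0]
  yaw: [0,0,0]

```text
t: 17.95
tool_pos: [0.5964, -0.0153, -0.0089]
eef_rot: [-0.0, 0.755, 0.656, 0.001]
ft_force: [1.3, 4.1, 1.9]
gripper_width: 0.0401
gripper_force: 2.1
```

carry_out:
  fingers: [135,135,135]
  travel:
    - [-0.0001,-0.001,0]
    - [-0.0003,-0.002,0]
    - [-0.0003,-0.002,0]
  yaw: [0,0,0]

```text
t: 18.2
tool_pos: [0.5966, -0.0153, -0.0088]
eef_rot: [-0.001, 0.755, 0.655, 0.002]
ft_force: [4.4, 12.0, 0.1]
gripper_width: 0.04
gripper_force: 6.2
```

carry_out:
  fingers: [135,135,135,135,135,135,135,135,135,135]
  travel:
    - [0.001,0.006,0]
    - [0.002,0.018,0]
    - [0.002,0.02,0.04]
    - [0.002,0.02,0.08]
    - [0.002,0.02,0.12]
    - [0.002,0.02,0.16]
    - [-0.03,0.04,0.18]
    - [-0.07,0.06,0.18]
    - [-0.1,0.09,0.18]
    - [-0.13,0.11,0.18]
  yaw: [0,0,0,0,0,0,0,0,0,0]

```text
t: 19.03
tool_pos: [0.4643, 0.0931, 0.1711]
eef_rot: [0.0, 0.755, 0.656, 0.0]
ft_force: [0.8, 0.2, 0.4]
gripper_width: 0.0405
gripper_force: 0.0
```

carry_out:
  fingers: [135,135,135,135]
  travel:
    - [-0.03,0.02,0]
    - [-0.05,0.05,0]
    - [-0.06,0.08,0]
    - [-0.06,0.08,0]
  yaw: [0,0,0,0]

```text
t: 19.37
tool_pos: [0.403, 0.1756, 0.1706]
eef_rot: [-0.0, 0.753, 0.658, 0.0]
ft_force: [0.2, -0.8, -0.3]
gripper_width: 0.0401
gripper_force: 0.0
```

```bash
python3 -c "
from h import *
look('p9.png')
a=ctrl.get_image('scene')
cv2.imwrite('pics/s9.png',np.clip(cv2.resize(a[150:310,190:390],None,fx=3.7,fy=3.7,interpolation=2)*1.6,0,255).astype(np.uint8))"
```

```text
t 19.42 tcp [0.4042 0.1739 0.1707] tool y deg -7.8 w 0.040400053149052484 F [-0.6 -0.4 -0.7] q6 0.2837196797379102
tool rail -0.2634 0.0988
```

View pics/p9.png

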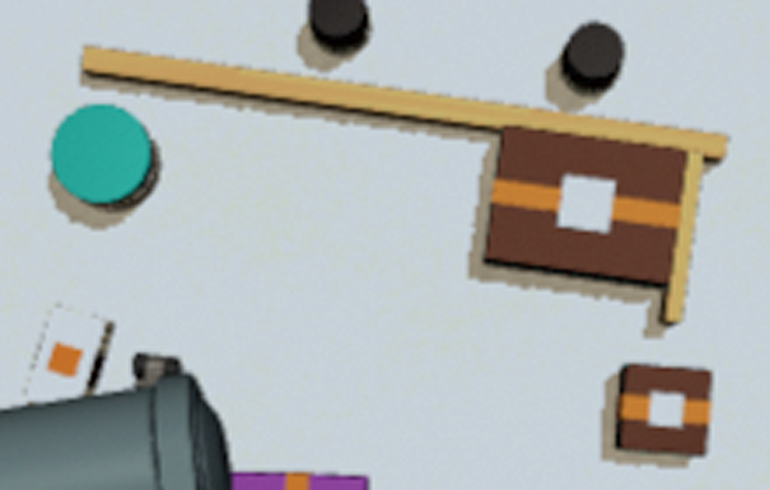

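View pics/s9.png

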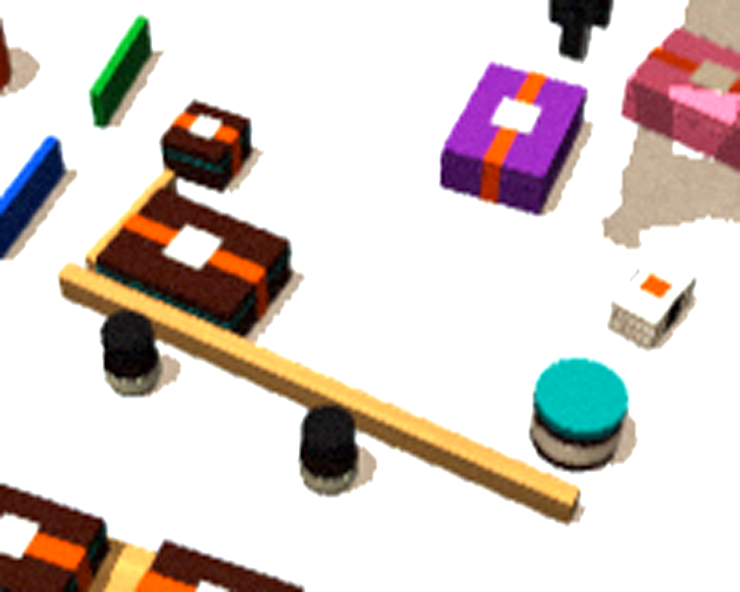

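The top view shows the box flush against the rail and the divider, with corners at (502,128), (688,150), (672,285) and (486,262). The bystanders are where they were. I'll check the angle numerically before handing in.

Run:
```python
from h import *
z=np.load('rail.npz');o,X,Y=z['o'],z['X'],z['Y']
ims=np.mean([ctrl.get_image('top').astype(float) for _ in range(4)],0)
def edge(p0,p1,h,n=40,m=np.arange(-.006,.0061,.0003)):
    # subpixel strongest brightness step across a rail-frame line
    P=[];
    for s in np.linspace(.1,.9,n):
        c=p0+(p1-p0)*s; d=np.array([-(p1-p0)[1],(p1-p0)[0]]);d/=np.linalg.norm(d)
        w=np.array([np.r_[o+q[0]*X+q[1]*Y,h] for q in c+m[:,None]*d])
        u=proj('top',w).astype(np.float32)
        v=cv2.remap(ims[:,:,2].astype(np.float32),u[:,:1],u[:,1:],1)[:,0]
        g=abs(np.diff(cv2.GaussianBlur(v[:,None],(1,7),0)[:,0])); P.append(c+d*(m[:-1]+.00015)[g.argmax()])
    P=np.array(P); vx,vy,x,y=cv2.fitLine(P.astype(np.float32),cv2.DIST_HUBER,0,.001,.001).ravel()
    return np.degrees(np.arctan2(vy,vx)).round(2),(np.array([x,y])*1000).round(1)
A=np.array
print('near',edge(A([-.095,-.2]),A([-.095,-.072]),.05))
print('far',edge(A([-.001,-.2]),A([-.001,-.072]),.05))
print('left',edge(A([-.095,-.072]),A([0,-.072]),.05))
print('railfront',edge(A([0,-.04]),A([0,.2]),.03)); print('railback',edge(A([.018,-.2]),A([.018,.2]),.03))
```

```text
near (np.float32(89.21), array([ -97.7, -139.7], dtype=float32))
far (np.float32(89.42), array([   0.2, -132.3], dtype=float32))
left (np.float32(-0.27), array([-54.9, -72.8], dtype=float32))
railfront (np.float32(89.72), array([ 1., 77.], dtype=float32))
railback (np.float32(89.97), array([17. , 11.5], dtype=float32))
```

The edge fits put the box 0.3–0.5° off the rail, with its divider end maybe 1 mm out. A last gentle nudge near that end with the fingers shut will settle it.

carry_out:
  fingers: [255,255,255,255,255,255,255,255,255,255]
  travel:
    - [0.0975,-0.265,0]
    - [0.0975,-0.265,0]
    - [0.0975,-0.265,0]
    - [0.0975,-0.265,0]
    - [0.0975,-0.265,0]
    - [0.0975,-0.265,0]
    - [0.0975,-0.265,0]
    - [0.0975,-0.265,0]
    - [0.0975,-0.265,0]
    - [0.0975,-0.265,0]
  yaw: [-90,-90,-90,-90,-90,-90,-90,-90,-90,-90]

```text
t: 20.55
tool_pos: [0.5031, -0.0949, 0.1704]
eef_rot: [-0.0, 0.996, 0.085, -0.0]
ft_force: [-0.4, 0.2, 1.1]
gripper_width: 0.0001
gripper_force: 0.0
```

carry_out:
  fingers: [255,255,255,255,255]
  travel:
    - [0,0,0]
    - [0,0,0]
    - [0,0,0]
    - [0,0,-0.04]
    - [0,0,-0.07]
  yaw: [-18.4,-18.4,-18.4,-18.4,-18.4]

```text
t: 20.97
tool_pos: [0.5042, -0.0945, 0.1008]
eef_rot: [0.001, 0.997, -0.071, 0.002]
ft_force: [0.2, 0.3, -1.1]
gripper_width: 0.0002
gripper_force: 0.0
```

```bash
python3 -c "
from h import *
look()"
```

```text
t 21.02 tcp [ 0.4988 -0.0923  0.0934] tool y deg -98.2 w -0.00011073882021593168 F [-4.3  0.4 -3.5] q6 1.3068787012747072
tool rail -0.1325 -0.1516
box rail [ -49.7 -137.1] [100. 129.] 0.4 0.63
```

carry_out:
  fingers: [255,255,255,255,255]
  travel:
    - [0,0,-0.04]
    - [0,0,-0.075]
    - [0,0,-0.09]
    - [0,0,-0.104]
    - [0,0,-0.104]
  yaw: [0,0,0,0,0]

```text
t: 21.48
tool_pos: [0.502, -0.0931, -0.0046]
eef_rot: [-0.001, 0.997, -0.071, -0.002]
ft_force: [0.1, 0.9, -0.4]
gripper_width: 0.0001
gripper_force: 0.0
```

carry_out:
  fingers: [255,255,255,255,255,255]
  travel:
    - [0.005,-0.0007,0]
    - [0.01,-0.0014,0]
    - [0.015,-0.0021,0]
    - [0.019,-0.0027,0]
    - [0.022,-0.0031,0]
    - [0.022,-0.0031,0]
  yaw: [0,0,0,0,0,0]

```text
t: 21.98
tool_pos: [0.5259, -0.0963, -0.0025]
eef_rot: [0.0, 0.998, -0.07, 0.0]
ft_force: [-1.1, 1.5, 0.3]
gripper_width: 0.0002
gripper_force: 0.0
```

carry_out:
  fingers: [255,255,255]
  travel:
    - [0.001,-0.0001,0]
    - [0.002,-0.0003,0]
    - [0.002,-0.0003,0]
  yaw: [0,0,0]

```text
t: 22.23
tool_pos: [0.5258, -0.096, -0.0034]
eef_rot: [-0.0, 0.998, -0.07, -0.002]
ft_force: [-6.4, -0.2, 4.6]
gripper_width: -0.0
gripper_force: 3.2
```

carry_out:
  fingers: [255,255,255]
  travel:
    - [0.001,-0.0001,0]
    - [0.002,-0.0003,0]
    - [0.002,-0.0003,0]
  yaw: [0,0,0]

```text
t: 22.48
tool_pos: [0.5256, -0.0959, -0.0037]
eef_rot: [-0.001, 0.998, -0.07, -0.005]
ft_force: [-13.6, 1.0, 11.6]
gripper_width: 0.0002
gripper_force: 7.1
```

It was already seated: 13 N and no movement. I'll retreat and hand in.

carry_out:
  fingers: [255,255,255,255,255,255,255,255,255,255]
  travel:
    - [-0.01,0.0014,0]
    - [-0.02,0.0028,0]
    - [-0.022,0.0031,0.04]
    - [-0.022,0.0031,0.08]
    - [-0.022,0.0031,0.12]
    - [-0.022,0.0031,0.16]
    - [-0.04,0.03,0.18]
    - [-0.07,0.06,0.18]
    - [-0.09,0.1,0.18]
    - [-0.09,0.1,0.18]
  yaw: [0,0,0,0,0,0,0,0,0,0]

```text
t: 23.32
tool_pos: [0.4367, 0.0072, 0.1767]
eef_rot: [-0.001, 0.998, -0.069, 0.0]
ft_force: [0.2, -0.3, -0.3]
gripper_width: -0.0001
gripper_force: 0.0
```

```bash
python3 -c "
from h import *
look(); print(ctrl.close_job())"
```

```text
t 23.37 tcp [0.4378 0.0059 0.1768] tool y deg -97.8 w 0.00037504456417301847 F [ 0.6  0.2 -0.1] q6 1.460475735049644
tool rail -0.2066 -0.0628
box rail [ -50.  -139.2] [131.  99.] 89.6 0.88
the job is handed in; nothing more can be done
None
```

The box's long side sits against the rail and its end against the divider, confirmed by firm contact both ways; the bystanders look unmoved, the hand is clear, and the job went in at 23 s, though an early push slid the fingertips lightly (about 9 N) over the box's top without moving it.

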